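# Put the cordless blender away on its charging dock

### The job

Put the cordless blender away: first push the battery pack along the dock's deck until it drops flat into the bay, then swing the red lever fully down over it. After that take the blender wand and press it down past the orange sprung jaw until it sits fully home in the two forks of the clip stand with the jaw closed over it, and let go. Leave the other kitchen things where they are.

Things in the scene. Friction and masses are not known exactly. Their poses are not given: they have to be found in the camera images.
- pack: Black battery pack, blue label on top: 86 mm (its x) by 88 mm (y), 45 mm high, 0.3 to 0.55 kg, too wide to grasp; slick on the dock (friction 0.2 to 0.3). Origin: centre of its underside, z up. Starts on the dock's deck, its x within 0.12 rad of the dock's x, its centre 116 to 132 mm short of the bay centre along the dock's x and within 6 mm sideways.
- bay_floor (a point): Centre of the floor of the bay (pocket) in the white dock, 10 mm above the counter. Axes are the dock's: x from the deck through the bay to the lever's hinge (roughly away from the robot), y left, z up. Bay 103 mm (x) by 100 mm (y). Side walls reach 50 mm, the end stop 54 mm above the counter. Seated, the pack's top is 55 mm above the counter, with 17 mm (x) and 12 mm (y) of play in all.
- deck (a point): Middle of the flat white deck, 32 mm above the counter (22 mm above the bay floor); 150 mm wide, 130 mm long up to the bay's near edge; 116.5 mm before the bay centre; axes as bay_floor. Two grey funnel walls (to 56 mm above the counter), 120 narrowing to 96 mm apart at the bay, steer the pack. Pushed along +x at mid-width, it tips over the bay's near edge and falls in against the end stop.
- bay_lever (a joint): Angle of the red locking lever in rad: 0 = shut, level across the seated pack (underside 58 mm above the counter). It starts 1.15 to 1.45 open: nearly upright at the far end of the bay, leaning to the deck. It turns about the dock's y axis through lever_hinge, stiff by friction (about 0.1 N m), and stays where left. It cannot shut on a pack that is still up at deck level.
- lever_hinge (a point): Hinge axis of the lever: mid-width, 64.5 mm beyond the bay centre along the dock's x, 62 mm above the counter. Axes as the dock's.
- lever_pad (a point): Middle of the outer (upper when shut) face of the lever's wide end pad, 92 mm from the hinge along the lever. Lever 107 mm long in all, 8 mm thick, arm 20 mm wide, pad 30 mm long by 44 mm wide. Outer face 4 mm off the line through the hinge.
- wand: Blender wand: straight steel shaft 24 mm in diameter and 160 mm long between two square end blocks 40 by 40 by 22 mm (one steel, one black), 0.16 to 0.3 kg. Origin on the shaft's axis at mid-length; x along the shaft (to the steel end). It starts lying on the counter on its end blocks, axis 20 mm up. Grasp the shaft near its middle. Either way round will do in the clip.
- clip_seat (a point): Where the middle of the wand's axis lies when seated in the clip stand, 52 mm above the counter; x along the seated wand, y towards the jaw's hinge, z up. White forks, 12 mm thick, 50 mm each way along x; between them nothing over 23 mm above the counter, so fingers fit; channel 27 mm wide. The -y prongs flare outwards from 74 mm, to 96 mm above the counter; on +y the jaw's lead-ins reach 95 mm.
- clip_jaw (a joint): Angle of the orange sprung jaw in rad: 0 = closed (as it starts); it grows as the jaw swings outwards (+y of clip_seat) about a hinge parallel to the wand. Its two noses, at the forks, overhang the channel about 14 mm above the seat. Pressing the wand straight down with roughly 5 to 12 N drives it aside by about 0.1 rad; past the noses it springs back over the wand.
- jug: Bystander: glass measuring jug, 100 mm across, 120 mm high, handle to its +y. Origin at its underside.
- muffin_cup: Bystander: purple silicone muffin cup, 72 mm across, 42 mm high. Origin at its underside.
- grinder: Bystander: steel salt grinder, 54 mm across, 150 mm high. Origin at its underside.
- board: Bystander: small wooden cutting board 150 by 200 by 18 mm lying flat. Origin at its underside.
- mug: Bystander: blue mug, 80 mm across, 95 mm high, handle to its +y. Origin at its underside.
- jar: Bystander: amber glass jar, 70 mm across, 110 mm high. Origin at its underside.
Not all that is in view belongs to the job. There is more than one size of the pack; the job needs the middle-sized.

How it is judged:
On the way, in this order (a step that is already met when the one before it is completed fails the run):
1. the battery pack lies flat on the floor of the bay (z of pack in the frame of bay_floor below 0.004 m and angle between pack's own z axis and vertical below 0.06 rad and horizontal distance between pack and bay_floor below 0.012 m), for 0.2 s.
2. the red lever is swung shut over the seated pack (all of step 1 and value of joint bay_lever below 0.08 rad), for 0.2 s.
3. the wand, coming down, presses the jaw aside (contact force between wand and clip_jaw above 1 N and value of joint clip_jaw above 0.05 rad and z of wand in the frame of clip_seat above 0.004 m).
4. the wand sits in both forks with the jaw closed over it (z of wand in the frame of clip_seat between -0.004 and 0.004 m and y of wand in the frame of clip_seat between -0.004 and 0.004 m and x of wand in the frame of clip_seat between -0.018 and 0.018 m and angle between the x axis of wand and the x axis of clip_seat, either way round below 0.08 rad and value of joint clip_jaw below 0.06 rad), for 0.2 s.
At the end, for the whole second after the job is handed in: Pack flat (0.06 rad) on the bay floor (4 mm in height, 12 mm in plan); lever under 0.08 rad; wand within 4 mm of the clip seat in height and sideways, 18 mm lengthwise, aligned within 0.08 rad; jaw under 0.06 rad; pack and wand at rest and released (all of step 2 and all of step 4 and linear speed of each of pack, wand below 0.02 m/s and contact force between the fingers and wand below 0.1 N); the robot touches nothing.
It fails at once if a bystander (jug, muffin cup, grinder, board, mug or jar) is moved by more than 40 mm (distance of any of jug, muffin_cup, grinder, board, mug, jar from where it was at the start of the episode above 0.04 m).
It also fails if it takes over 64 s, if anything falls off the work surface, if the arm or the gripper's body presses on something with over 40 N, if the wrist force passes 120 N, or if a joint passes its speed limit or range.

### The arm

A 6-joint arm with a two-finger parallel gripper is mounted at the origin on the work surface. World frame = base frame: x ahead of the robot, y to its left, z up, the work surface at z = 0. Lengths are in m, angles in rad, forces in N, time in s.
With the tool pointing down it reaches from about 0.325 to 0.775 m from the base axis. Payload 5.5 kg.
Tool frame: the origin (TCP) lies midway between the tips of the shut fingers; the grasp point (between the pads) lies 19 mm behind it (manip.grip_point_offset is the distance from the TCP to the grasp point, in m); z points along the fingers, y is the line along which they close (so a half turn about z gives the same grasp; the last joint's range is limited). The gripper opens to 85 mm and grips with 20 to 120 N. Pads are 22 mm wide; open, the fingers measure 114 mm over their backs; the gripper's body (76 mm by 85 mm) begins 54 mm behind the grasp point. The pads swing forward as they close: fully open they stand 13 mm farther back than shut.
Start: joints at [1.282, 0.091, 1.231, -0, 1.82, -0.057], TCP at [0.138, 0.584, 0.231] pointing down, gripper open.
Joint ranges: [-2.87, 2.87], [-0.86, 2.18], [0.17, 2.46], [-1.51, 4.65], [0.06, 2.69], [-2.65, 2.65]. Speed limits (rad/s): [2.57, 2.57, 3.01, 3.14, 3.14, 3.14].

### API

Orientations are given as a unit quaternion [w, x, y, z].
In Python, from bench import manip gives the robot as it stands.
- The arm moves only by the shell command python3 -m pendant 'ROWS' [FORCE]. ROWS is JSON, a list of rows, each a list of 3 entries, a list of its own where there are three numbers: the shift along the tool's x, y, z in mm, then the turn, a rotation vector about the tool's x, y, z in rad, then the opening, from -1 (shut) to 1 (fully open). In form: [[[x, y, z], [wx, wy, wz], jaw], ...]. A call has 1 to 10 rows; each row is the pose to reach, as a shift and turn from the pose commanded when the call began, along the tool's axes at that moment; what a row does not reach only later rows make up. A row lasts 1/10 s, in which the tool goes at most 50 mm and 8.59 degrees, less where a joint would pass 70% of its speed; a pose out of reach is approached as far as the arm can. A call with a gripper value outside its range is refused whole. The fingers move at their own pace and stop on an object; FORCE is the grip in N (left out, the last holds). Time passes only in rows, so rows that repeat a pose let the fingers close. It gives the time, the measured TCP pose, the force, the opening and the grip force at its end, in the units of the state.
- manip.get_obs(): the state, without advancing time (a new reading comes with each control period).
- manip.read_camera(name): name is "side" or "top" or "wrist"; returns the picture (480x640x3 uint8, red, green, blue); there is no depth.
- manip.calibration(name): a dict with "mtx" (3x3 intrinsics, pixels), "camera_from_world" (4x4, takes a point from world to camera coordinates). Camera axes: x right, y up, looking along -z (the intrinsics and any distortion apply to the point x, -y, -z); pixel columns grow to the right and rows downward; lengths in m; the calibration is good to about 2 mm. A picture is of the moment at which its call begins: read the wrist's pose just before it. calibration takes no time and is no camera call; for the wrist camera it gives the pose at the moment of the call.
- manip.sign_off(): hands the job in; it is judged then, once.
The state is a dict: "time": time; "qpos": joint angles; "qd": joint speeds; "joint_torque": joint torques, N m; "eef_pos": TCP position; "eef_rot": TCP orientation; "contact_force": force on the tool from outside, world axes, zero at the start; "torque": the same for the moment, N m; "width": finger opening in m; "grasp_force": force on a finger pad.
Only numpy, scipy, OpenCV 4.12 (cv2) and the standard library are available. Lean on these libraries where they do the work, as an engineer would, in place of code of your own. Each camera call takes 0.05 s, during which the arm holds its last target. There are 200 camera calls.

## Working session

There is one attempt and no reset: what is moved stays moved. The work goes in short steps, Python scripts to look and compute and a shell command to move; the robot and the scene stay as the last step left them, time stands still between calls to the robot, and variables do not carry over. Pictures are saved under pics/ and viewed, at most 10 in all, crops included, and the job is handed in when it is done.

```bash
ls; mkdir -p pics; python3 - <<'E'
from bench import manip
import cv2,numpy as np
for n in("top","side"):
    im=manip.read_camera(n); cv2.imwrite(f"pics/{n}0.png",im[:,:,::-1])
    c=manip.calibration(n); print(n,{k:np.round(v,4).tolist() if hasattr(v,'__len__') else v for k,v in c.items()})
print(manip.get_obs())
E
```

```text
pics
top {'mtx': [[580.2106, 0.0, 324.2971], [0.0, 580.2106, 243.8429], [0.0, 0.0, 1.0]], 'camera_from_world': [[-0.0099, -0.9999, -0.0067, -0.0178], [0.9858, -0.0108, 0.1674, -0.5319], [-0.1674, -0.0049, 0.9859, -1.3357], [0.0, 0.0, 0.0, 1.0]]}
side {'mtx': [[552.8354, 0.0, 319.6447], [0.0, 552.8354, 232.0306], [0.0, 0.0, 1.0]], 'camera_from_world': [[0.9921, -0.124, 0.0183, -0.512], [0.052, 0.5402, 0.8399, -0.0794], [-0.114, -0.8324, 0.5424, -1.5416], [0.0, 0.0, 0.0, 1.0]]}
{'time': 0.1, 'qpos': array([ 1.28232137e+00,  9.18069782e-02,  1.23178775e+00,  1.67533692e-05,
        1.81981990e+00, -5.66998832e-02]), 'qd': array([-0.00010986, -0.00248816, -0.0020419 , -0.00024995,  0.00067002,
        0.0001402 ]), 'joint_torque': array([ 1.60880110e-03, -4.60216463e+01, -4.19219577e+01, -7.67361666e-05,
        1.06037903e-02,  1.42102283e-05]), 'eef_pos': array([0.13774437, 0.58370359, 0.23023735]), 'eef_rot': array([-1.64445499e-04,  1.15626229e-01,  9.93292377e-01, -8.96061110e-04]), 'contact_force': array([ 0.52250716, -1.0466845 , -0.48035929]), 'torque': array([ 0.02240178, -0.01672214, -0.05552656]), 'grasp_force': 0.0, 'width': 0.08516212596097152}
```

View pics/top0.png

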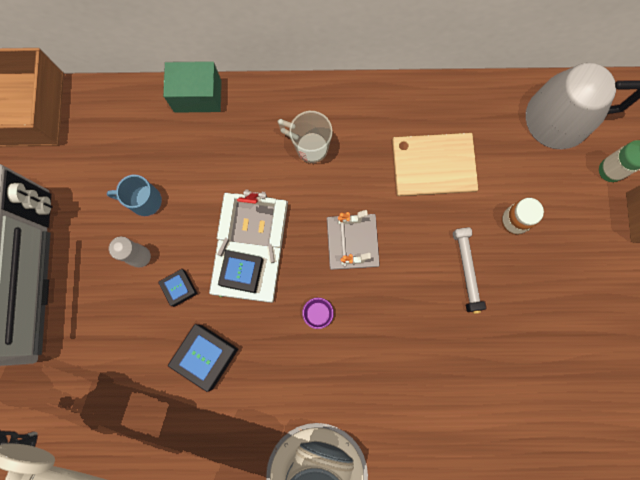

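View pics/side0.png

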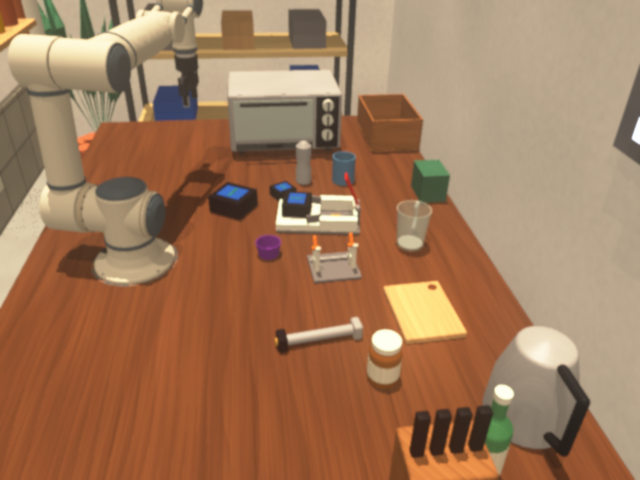

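The top view shows the middle pack on the dock's deck (240,271), the red lever (252,198), the clip stand (353,241) with orange jaw parts at (347,217) and (350,260), and the wand from (463,233) to (476,307). The side view agrees. I'll enlarge the dock and clip.

```bash
cat > h.py <<'E'
from bench import manip
import cv2,numpy as np
def ray(n,u,v):
    c=manip.calibration(n);K=np.array(c["mtx"]);T=np.array(c["camera_from_world"])
    d=np.linalg.solve(K,[u,v,1.]);d[1:]*=-1
    R=T[:3,:3];o=-R.T@T[:3,3];return o,R.T@d
def onz(n,u,v,z):
    o,d=ray(n,u,v);return o+d*(z-o[2])/d[2]
def proj(n,p):
    c=manip.calibration(n);q=np.array(c["camera_from_world"])@np.r_[p,1];q=np.array(c["mtx"])@[q[0],-q[1],-q[2]];return q[:2]/q[2]
def two(u1,u2):
    (o,d),(p,e)=ray("top",*u1),ray("side",*u2)
    s=np.linalg.lstsq(np.c_[d,-e],p-o,rcond=None)[0];return (o+d*s[0]+p+e*s[1])/2,np.linalg.norm(o+d*s[0]-p-e*s[1])
E
python3 - <<'E'
import cv2,numpy as np
from h import *
im=cv2.imread("pics/top0.png")
cv2.imwrite("pics/topc.png",cv2.resize(im[185:310,205:385],None,fx=4.4,fy=4.4,interpolation=cv2.INTER_CUBIC))
im2=cv2.imread("pics/side0.png")
cv2.imwrite("pics/sidec.png",cv2.resize(im2[160:285,260:375],None,fx=4.8,fy=4.8,interpolation=cv2.INTER_CUBIC))
hsv=cv2.cvtColor(im,cv2.COLOR_BGR2HSV)
def comps(m,mn=8):
    n,l,s,c=cv2.connectedComponentsWithStats(m.astype(np.uint8))
    return [(s[i,4],s[i,:4].tolist(),c[i].round(1).tolist(),np.argwhere(l==i)[:,::-1]) for i in range(1,n) if s[i,4]>=mn]
H,S,V=cv2.split(hsv)
print("blue");
for a in comps((H>100)&(H<120)&(S>130)&(V>120),60):
    r=cv2.minAreaRect(a[3].astype(np.float32)); print(a[:3],r)
print("white")
for a in comps((S<60)&(V>190),150):
    r=cv2.minAreaRect(a[3].astype(np.float32)); print(a[:3],r,cv2.boxPoints(r).round(1).tolist())
print("red/orange")
for a in comps(((H<6)|(H>174))&(S>190)&(V>140),5):print(a[:3])
for a in comps((H>5)&(H<15)&(S>190)&(V>200),5):print(a[:3])
E
```

```text
blue
(np.int32(217), [227, 258, 28, 24], [239.8, 266.7]) ((239.55770874023438, 270.2115478515625), (25.495098114013672, 21.37666130065918), 11.309932708740234)
(np.int32(228), [165, 276, 23, 23], [175.7, 286.2]) ((175.89793395996094, 286.6211242675781), (18.764705657958984, 15.823529243469238), 61.92750930786133)
white
(np.int32(1663), [568, 64, 47, 44], [590.8, 85.5]) ((591.0, 85.5), (43.0, 46.0), 90.0) [[568.0, 64.0], [614.0, 64.0], [614.0, 107.0], [568.0, 107.0]]
(np.int32(2896), [210, 191, 76, 111], [249.6, 250.6]) ((247.80772399902344, 244.95574951171875), (63.692169189453125, 106.5090103149414), 7.523820877075195) [[209.3000030517578, 293.6000061035156], [223.1999969482422, 188.0], [286.3999938964844, 196.3000030517578], [272.3999938964844, 301.8999938964844]]
(np.int32(562), [516, 198, 28, 27], [529.6, 210.7]) ((529.6000366210938, 210.7000274658203), (26.832813262939453, 25.491174697875977), 63.43495178222656) [[512.2000122070312, 204.39999389648438], [535.0, 193.0], [547.0, 217.0], [524.2000122070312, 228.39999389648438]]
(np.int32(449), [461, 237, 18, 65], [469.2, 269.3]) ((469.1875305175781, 268.9655456542969), (65.11483764648438, 6.92497444152832), 79.59229278564453) [[459.8999938964844, 237.60000610351562], [466.70001220703125, 236.3000030517578], [478.5, 300.3999938964844], [471.70001220703125, 301.6000061035156]]
(np.int32(573), [0, 455, 41, 25], [17.8, 468.2]) ((17.64003562927246, 470.75384521484375), (42.00027084350586, 21.757680892944336), 14.38139533996582) [[-5.400000095367432, 476.1000061035156], [0.0, 455.0], [40.70000076293945, 465.3999938964844], [35.29999923706055, 486.5]]
red/orange
(np.int32(49), [244, 194, 13, 8], [250.6, 197.2])
```

View pics/topc.png

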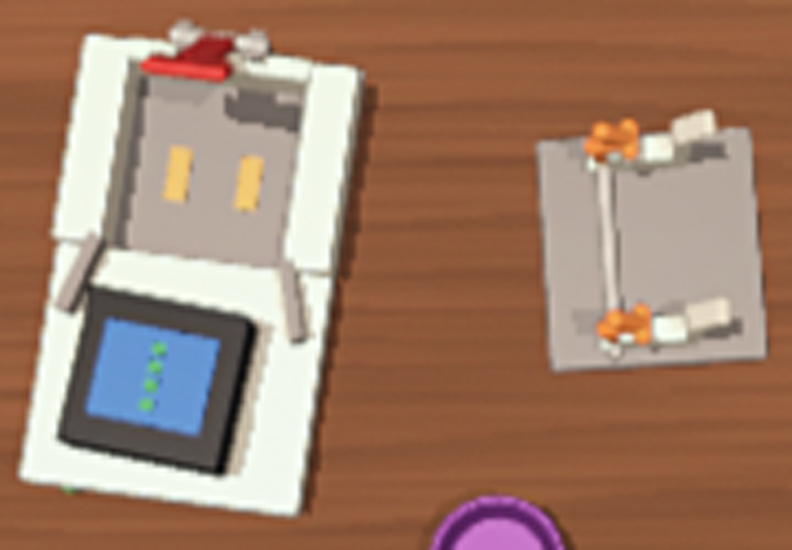

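View pics/sidec.png

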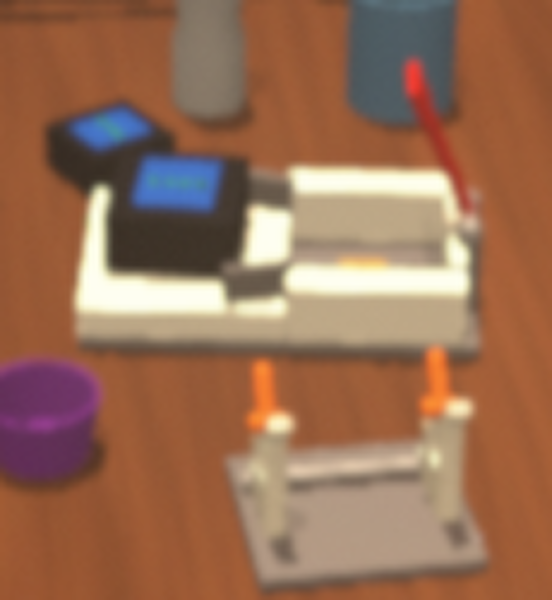

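The crop shows the dock's deck edge and bay corners, the pack's label and the clip's forks. The jaw side is on the left, so the clip's +y is roughly world +y.

```bash
python3 - <<'E'
from h import *
f=lambda u,v:(205+(u+.5)/4.4-.5,185+(v+.5)/4.4-.5)
P=lambda n,u,v,z:print(n,onz("top",*f(u,v),z).round(4)) 
P("deck nearL",22,480,.032);P("deck nearR",300,515,.032)
P("deck/bay L",54,240,.05);P("deck/bay R",330,270,.05)
P("farL",87,36,.05);P("farR",362,70,.05)
P("pocket nearL",103,247,.032);P("pocket nearR",283,267,.032)
L=[(104,319),(220,340),(206,437),(86,414)]
q=np.array([onz("top",*f(*p),.077) for p in L]);print("label",q.round(4).tolist(),q.mean(0).round(4))
P("redpad",185,68,.145)
for p in[(537,140),(750,128),(767,357),(553,370)]:P("base",*p,.01)
P("prong",695,125,.096);P("prong",708,310,.096);P("prong74",655,148,.074);P("prong74",670,328,.074)
P("or",612,135,.09);P("or",628,325,.09)
P("barlo",605,165,.052);
g=lambda u,v:(260+(u+.5)/4.8-.5,160+(v+.5)/4.8-.5)
print("orange tips side x? z.095",onz("side",*g(263,365),.095),onz("side",*g(435,352),.095))
print("lever tip two",two(f(185,68),g(413,66)))
for u in[(469.2,268.97),(460,234),(476,307)]: print("wand",onz("top",*u,.02).round(4))
o=manip.get_obs();c=manip.calibration("wrist");T=np.linalg.inv(c["camera_from_world"]);w=o["eef_rot"]
from scipy.spatial.transform import Rotation as R
r=R.from_quat(np.r_[w[1:],w[0]]);print("cam in tool",r.inv().apply(T[:3,3]-o["eef_pos"]).round(4),(r.inv().as_matrix()@T[:3,:3]).round(3).tolist());print(r.as_matrix().round(3).tolist(),c["mtx"][0][0])
E
```

```text
deck nearL [0.4169 0.2497 0.032 ]
deck nearR [0.3966 0.0998 0.032 ]
deck/bay L [0.5448 0.2318 0.05  ]
deck/bay R [0.5268 0.0826 0.05  ]
farL [0.6581 0.2161 0.05  ]
farR [0.6373 0.0655 0.05  ]
pocket nearL [0.5439 0.2083 0.032 ]
pocket nearR [0.5317 0.1098 0.032 ]
label [[0.4974, 0.1993, 0.077], [0.4856, 0.1381, 0.077], [0.4346, 0.1449, 0.077], [0.4473, 0.2078, 0.077]] [0.4662 0.1725 0.077 ]
redpad [0.6157 0.1487 0.145 ]
base [ 0.6059 -0.0296  0.01  ]
base [ 0.6114 -0.1488  0.01  ]
base [ 0.4823 -0.155   0.01  ]
base [ 0.4763 -0.0371  0.01  ]
prong [ 0.5942 -0.1127  0.096 ]
prong [ 0.4959 -0.1174  0.096 ]
prong74 [ 0.5868 -0.0925  0.074 ]
prong74 [ 0.4899 -0.0986  0.074 ]
or [ 0.5906 -0.0692  0.09  ]
or [ 0.4894 -0.076   0.09  ]
barlo [ 0.5824 -0.0663  0.052 ]
orange tips side x? z.095 [ 0.49181026 -0.0661678   0.095     ] [ 0.590532  -0.0621961  0.095    ]
lever tip two (array([0.60904026, 0.14504914, 0.17070681]), np.float64(0.0005291441938578644))
wand [ 0.4708 -0.3705  0.02  ]
wand [ 0.5564 -0.3526  0.02  ]
wand [ 0.3798 -0.3819  0.02  ]
cam in tool [ 0.0754  0.0002 -0.1432] [[0.0, 0.955, 0.296], [1.0, -0.001, 0.001], [0.001, 0.296, -0.955]]
[[-0.973, 0.23, -0.001], [0.23, 0.973, -0.002], [0.0, -0.002, -1.0]] 416.4701402869932
```

```bash
cat >> h.py <<'E'
from scipy.spatial.transform import Rotation as Ro
def tool():
    o=manip.get_obs();w=o["eef_rot"];return o["eef_pos"],Ro.from_quat(np.r_[w[1:],w[0]])
def go(p,yaw=None):
    """shift (mm) and turn to reach TCP p pointing down with tool x at heading yaw"""
    e,r=tool();s=(r.inv().apply(np.array(p)-e)*1000).round(1)
    t=np.zeros(3)
    if yaw is not None:
        x=np.array([np.cos(yaw),np.sin(yaw),0]);z=np.array([0,0,-1.])
        t=(r.inv()*Ro.from_matrix(np.c_[x,np.cross(z,x),z])).as_rotvec().round(4)
    print("go",s.tolist(),t.tolist());return s,t
B=np.array([.5866,.1498,.010]);A=-.138
def dock(x,y,z): return np.array([B[0]+x*np.cos(A)-y*np.sin(A),B[1]+x*np.sin(A)+y*np.cos(A),z])
E
python3 -c "
from h import *
go(dock(-.197,0,.231),np.pi+A)"
python3 -m pendant '[[[-340,-337,0],[0,0,-0.094],0.18],[[-340,-337,0],[0,0,-0.094],0.18],[[-340,-337,0],[0,0,-0.094],0.18],[[-340,-337,0],[0,0,-0.094],0.18],[[-340,-337,0],[0,0,-0.094],0.18],[[-340,-337,0],[0,0,-0.094],0.18],[[-340,-337,0],[0,0,-0.094],0.18],[[-340,-337,0],[0,0,-0.094],0.18],[[-340,-337,0],[0,0,-0.094],0.18],[[-340,-337,0],[0,0,-0.094],0.18]]'
```

```text
go [-340.4, -337.6, -0.2] [-0.0018, -0.0002, -0.0938]
time: 1.1
eef_pos: [0.3924, 0.1749, 0.2309]
eef_rot: [0.0, 0.07, 0.998, -0.0]
contact_force: [0.0, -0.4, -0.6]
width: 0.0504
grasp_force: 0.0
```

```bash
python3 -m pendant '[[[0,0,50],[0,0,0],0.18],[[0,0,100],[0,0,0],0.18],[[0,0,150],[0,0,0],0.18],[[0,2,189],[0,0,0],0.18],[[0,2,189],[0,0,0],0.18],[[0,2,189],[0,0,0],0.18]]'
python3 - <<'E'
from h import *
go(dock(-.054,0,.042),np.pi+A)
E
```

```text
time: 1.7
eef_pos: [0.3914, 0.1798, 0.0427]
eef_rot: [-0.001, 0.069, 0.998, -0.0]
contact_force: [0.3, -0.1, 0.7]
width: 0.0504
grasp_force: 0.0
go [-143.5, -2.9, 0.6] [-0.0006, -0.001, 0.0003]
```

```bash
python3 -m pendant '[[[-12,-1,0],[0,0,0],0.18],[[-24,-2,0],[0,0,0],0.18],[[-34,-3,0],[0,0,0],0.18],[[-44,-3,0],[0,0,0],0.18],[[-54,-3,0],[0,0,0],0.18],[[-64,-3,0],[0,0,0],0.18],[[-74,-3,0],[0,0,0],0.18],[[-84,-3,0],[0,0,0],0.18],[[-94,-3,0],[0,0,0],0.18],[[-104,-3,0],[0,0,0],0.18]]'
python3 -m pendant '[[[-8,0,0],[0,0,0],0.18],[[-16,0,0],[0,0,0],0.18],[[-23,0,0],[0,0,0],0.18],[[-30,0,0],[0,0,0],0.18],[[-35,0,0],[0,0,0],0.18],[[-39,0,0],[0,0,0],0.18],[[-39,0,0],[0,0,0],0.18],[[-39,0,0],[0,0,0],0.18]]'
python3 - <<'E'
from h import *
a=manip.read_camera("top")[185:310,205:385,::-1]
cv2.imwrite("pics/p1.png",cv2.resize(a,None,fx=4.4,fy=4.4,interpolation=cv2.INTER_CUBIC))
b=manip.read_camera("side")[160:285,260:375,::-1]
a=cv2.resize(a,(400,300),interpolation=cv2.INTER_CUBIC);b=cv2.resize(b,(400,430),interpolation=cv2.INTER_CUBIC)[:300]
cv2.imwrite("pics/p1.png",np.hstack([a,b]))
E
```

```text
time: 2.7
eef_pos: [0.495, 0.1625, 0.0422]
eef_rot: [-0.0, 0.069, 0.998, -0.0]
contact_force: [-1.0, -0.7, 1.0]
width: 0.0506
grasp_force: 0.4
time: 3.5
eef_pos: [0.5329, 0.1572, 0.0423]
eef_rot: [0.0, 0.069, 0.998, 0.0]
contact_force: [-0.9, 0.2, 0.1]
width: 0.0509
grasp_force: 0.0
```

View pics/p1.png

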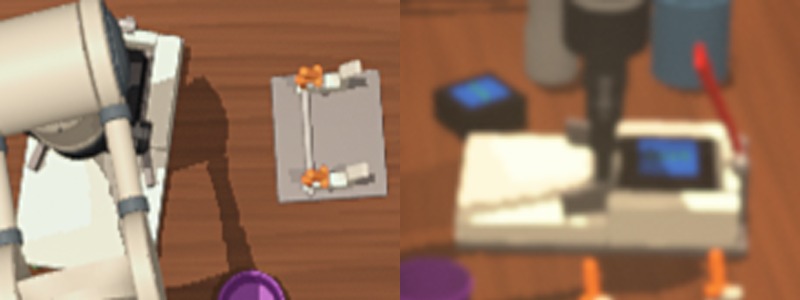

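The side view shows the pack lying flat in the bay, and in the top view it's seated against the far stop. Next I'll work out the lever arc.

```bash
python3 -m pendant '[[[5,0,0],[0,0,0],-1],[[5,0,-50],[0,0,0],-1],[[5,0,-100],[0,0,0],-1],[[5,0,-150],[0,0,0],-1],[[-35,0,-200],[0,0,0],-1],[[-85,0,-200],[0,0,0],-1],[[-130,0,-190],[0,0,0],-1],[[-130,0,-150],[0,0,0],-1],[[-130,0,-106],[0,0,0],-1],[[-130,0,-106],[0,0,0],-1]]'
python3 - <<'E'
from h import *
im=manip.read_camera("top");h=cv2.cvtColor(im,cv2.COLOR_RGB2HSV)
for th in [1.3,1.2,1.1,1.0,.85,.7,.55,.4,.25,.1,-.02]:
    s=.08;c=.004+.011*max(np.sin(th),0)
    print(th,end=' ');go(dock(.0645-s*np.cos(th)+c*np.sin(th),0,.062+s*np.sin(th)+c*np.cos(th)),np.pi+A)
E
```

```text
time: 4.6
eef_pos: [0.6577, 0.1387, 0.1379]
eef_rot: [-0.008, 0.069, 0.998, -0.002]
contact_force: [-1.0, 0.2, -1.1]
width: -0.0003
grasp_force: 0.0
1.3 go [16.1, 0.6, 0.5] [-0.0028, -0.0094, 0.0003]
1.2 go [24.5, 0.6, 1.8] [-0.0028, -0.0094, 0.0003]
1.1 go [32.7, 0.6, 4.1] [-0.0028, -0.0094, 0.0003]
1.0 go [40.8, 0.6, 7.2] [-0.0028, -0.0094, 0.0003]
0.85 go [52.2, 0.7, 13.6] [-0.0028, -0.0094, 0.0003]
0.7 go [62.6, 0.7, 21.9] [-0.0028, -0.0094, 0.0003]
0.55 go [71.6, 0.7, 31.9] [-0.0028, -0.0094, 0.0003]
0.4 go [78.8, 0.7, 43.3] [-0.0028, -0.0094, 0.0003]
0.25 go [84.1, 0.8, 55.8] [-0.0028, -0.0094, 0.0003]
0.1 go [87.2, 0.8, 69.1] [-0.0028, -0.0094, 0.0003]
-0.02 go [88.1, 0.9, 79.7] [-0.0028, -0.0094, 0.0003]
```

```bash
python3 -m pendant '[[[0,0,0],[0,0,0],-1],[[10,0,4],[0,0,0],-1],[[20,0,5],[0,0,0],-1],[[28,0,7],[0,0,0],-1],[[36,0,10],[0,0,0],-1],[[44,0,14],[0,0,0],-1],[[52,0,18],[0,0,0],-1],[[52,0,18],[0,0,0],-1]]'
python3 - <<'E'
from h import *
for th in [.85,.7,.55,.4,.25,.1,-.02]:
    s=.08;c=.004+.011*max(np.sin(th),0)
    print(th,end=' ');go(dock(.0645-s*np.cos(th)+c*np.sin(th),0,.062+s*np.sin(th)+c*np.cos(th)),np.pi+A)
E
```

```text
time: 5.45
eef_pos: [0.6089, 0.1467, 0.1297]
eef_rot: [-0.001, 0.069, 0.998, -0.0]
contact_force: [-0.2, 0.2, 0.3]
width: -0.0003
grasp_force: 0.0
0.85 go [1.6, -0.0, -0.5] [-0.0003, -0.0013, 0.0006]
0.7 go [12.1, -0.0, 7.7] [-0.0003, -0.0013, 0.0006]
0.55 go [21.1, -0.0, 17.6] [-0.0003, -0.0013, 0.0006]
0.4 go [28.4, -0.0, 28.9] [-0.0003, -0.0013, 0.0006]
0.25 go [33.8, -0.0, 41.4] [-0.0003, -0.0013, 0.0006]
0.1 go [37.0, 0.0, 54.7] [-0.0003, -0.0013, 0.0006]
-0.02 go [38.0, 0.0, 65.3] [-0.0003, -0.0013, 0.0006]
```

```bash
python3 -m pendant '[[[6,0,3],[0,0,0],-1],[[12,0,8],[0,0,0],-1],[[21,0,18],[0,0,0],-1],[[28,0,29],[0,0,0],-1],[[34,0,41],[0,0,0],-1],[[37,0,54],[0,0,0],-1],[[38,0,60],[0,0,0],-1],[[38,0,65],[0,0,0],-1],[[38,0,65],[0,0,0],-1]]'
```

```text
time: 6.35
eef_pos: [0.5726, 0.1518, 0.0661]
eef_rot: [0.0, 0.069, 0.998, 0.0]
contact_force: [0.1, -0.1, 1.8]
width: 0.0
grasp_force: 0.2
```

```bash
python3 -m pendant '[[[0,0,2],[0,0,0],-1],[[0,0,2],[0,0,0],-1],[[0,0,-45],[0,0,0],-1],[[0,0,-95],[0,0,0],-1],[[0,0,-145],[0,0,0],-1],[[10,-45,-185],[0,0,0],-1],[[20,-95,-185],[0,0,-0.138],-1],[[28,-145,-185],[0,0,-0.138],-1],[[35,-195,-185],[0,0,-0.138],-1],[[38,-245,-185],[0,0,-0.138],-1]]'
python3 -m pendant '[[[0,0,0],[0,0,0],-1],[[0,0,0],[0,0,0],-1]]'
python3 - <<'E'
from h import *
np.savez("w1.npz",c=manip.calibration("wrist")["camera_from_world"],K=manip.calibration("wrist")["mtx"])
w=manip.read_camera("wrist")[:,:,::-1];cv2.imwrite("pics/w1.png",w)
a=manip.read_camera("top")[:,:,::-1];cv2.imwrite("pics/t2.png",a)
b=manip.read_camera("side")[:,:,::-1];cv2.imwrite("pics/s2.png",b)
cv2.imwrite("pics/ts2.png",np.hstack([cv2.resize(a[185:310,205:305],(400,500),interpolation=2),cv2.resize(b[160:285,260:360],(400,500),interpolation=2)]))
E
```

```text
time: 7.35
eef_pos: [0.5028, -0.0767, 0.2507]
eef_rot: [0.001, -0.0, 1.0, -0.0]
contact_force: [0.4, 0.6, 0.8]
width: 0.0
grasp_force: 0.0
time: 7.55
eef_pos: [0.5034, -0.0762, 0.2503]
eef_rot: [0.0, 0.001, 1.0, 0.0]
contact_force: [-0.1, 0.6, 0.3]
width: 0.0001
grasp_force: 0.0
```

View pics/w1.png

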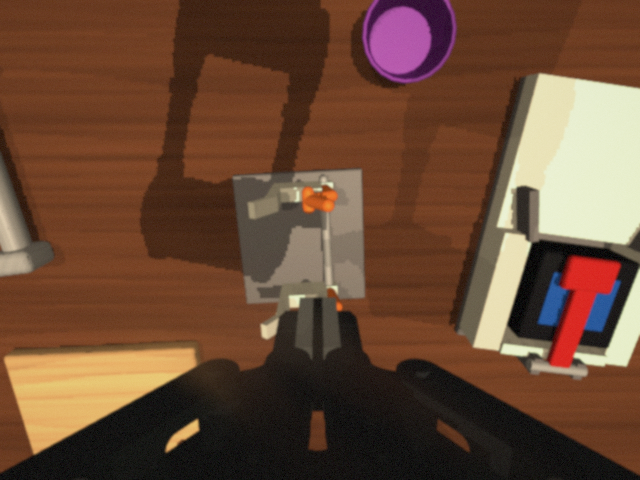

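View pics/ts2.png

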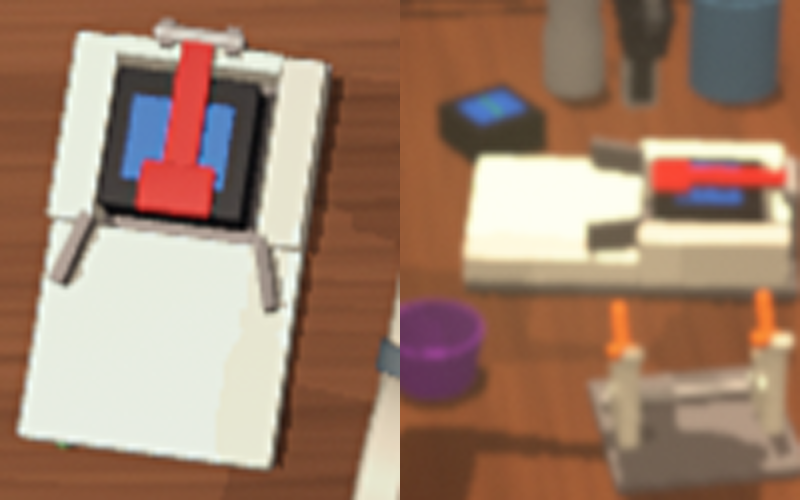

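The dock half is done: the pack is flat in the bay, with the red lever level across it. In the wrist view the clip is at (300,240), partly hidden by the fingers, so I'll look from closer and further over.

```bash
python3 -m pendant '[[[-40,-10,20],[0,0,0],-1],[[-80,-14,50],[0,0,0],-1],[[-80,-14,80],[0,0,0],-1],[[-80,-14,80],[0,0,0],-1],[[-80,-14,80],[0,0,0],-1],[[-80,-14,80],[0,0,0],-1]]'
python3 - <<'E'
from h import *
c=manip.calibration("wrist");np.savez("w2.npz",c=c["camera_from_world"],K=c["mtx"])
w=manip.read_camera("wrist")[:,:,::-1];cv2.imwrite("pics/w2.png",w)
cv2.imwrite("pics/w2c.png",cv2.resize(w[0:300,170:470],(600,600),interpolation=2))
E
```

```text
time: 8.3
eef_pos: [0.5842, -0.0885, 0.1736]
eef_rot: [0.002, -0.001, 1.0, -0.0]
contact_force: [-0.4, -0.2, 0.7]
width: -0.0001
grasp_force: 0.0
```

View pics/w2c.png

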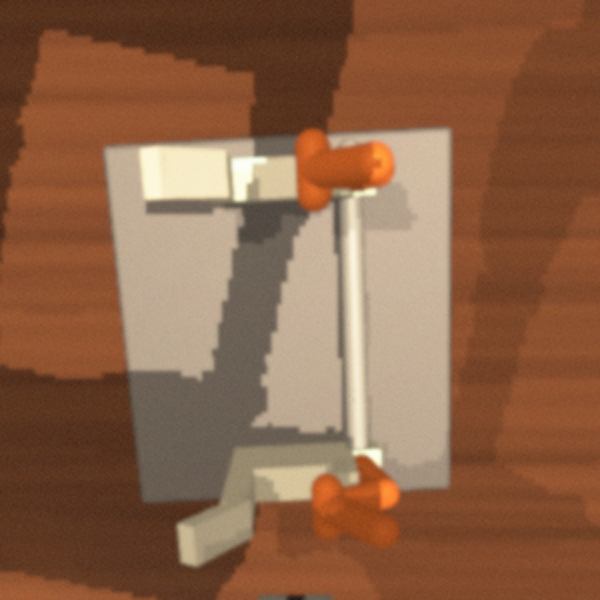

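The crop shows both forks clearly. The −y prong's bend is at (231,176) on the near fork and (252,518) on the far one. The noses are at (312,168) and (326,495), and the plate corners are (105,147), (451,128), (449,488) and (143,502).

```bash
python3 - <<'E'
from h import *
d=np.load("w2.npz");K,T=d["K"],d["c"];R=T[:3,:3];o=-R.T@T[:3,3]
def W(u,v,z):
    q=np.linalg.solve(K,[170+u/2-.25,v/2-.25,1.]);q[1:]*=-1;q=R.T@q;return (o+q*(z-o[2])/q[2]).round(4)
print("cam",o)
n,f=W(231,176,.074),W(252,518,.074);print("bend",n,f,np.linalg.norm(f-n),np.arctan2(*(f-n)[1::-1]))
print("flaretip",W(165,174,.096),W(190,548,.096)); print("nose",W(326,168,.07),W(342,490,.07))
print("near fork x edges z74",W(231,155,.074),W(231,202,.074))
for z in(.006,.01):
  q=np.array([W(105,147,z),W(451,128,z),W(449,488,z),W(143,502,z)]);print(z,q.tolist(),q.mean(0),np.linalg.norm(q-np.roll(q,1,0),axis=1))
  for i,j in((0,3),(1,2)):print(np.arctan2(*(q[j]-q[i])[1::-1]))
  for i,j in((1,0),(2,3)):print(np.arctan2(*(q[j]-q[i])[1::-1])+np.pi/2)
# wand from image w1 is cut; top masks: ends & shaft
im=cv2.imread("pics/t2.png");g=cv2.cvtColor(im,cv2.COLOR_BGR2HSV)
m=((g[...,1]<60)&(g[...,2]>110)).astype(np.uint8);m[:, :450]=0;m[:,490:]=0;m[:222]=0;m[310:]=0
p=np.argwhere(m)[:,::-1].astype(np.float32);r=cv2.minAreaRect(p);print(r,len(p))
for v in range(230,310,6):
    c=np.where(m[v])[0]; 
    if len(c):print(v,c.min(),c.max(),onz("top",(c.min()+c.max())/2,v,.02).round(4))
k=(g[...,2]<50)&(np.indices(g.shape[:2])[1]>460)&(np.indices(g.shape[:2])[1]<492)&(np.indices(g.shape[:2])[0]>295)&(np.indices(g.shape[:2])[0]<315)
q=np.argwhere(k);print("black",q.min(0),q.max(0))
E
```

```text
cam [ 0.50818946 -0.08824851  0.31649727]
bend [ 0.4966 -0.1063  0.074 ] [ 0.5961 -0.1019  0.074 ] 0.0995972389175523 0.044192314419182345
flaretip [ 0.4972 -0.121   0.096 ] [ 0.5972 -0.1184  0.096 ]
nose [ 0.4943 -0.0802  0.07  ] [ 0.5882 -0.074   0.07  ]
near fork x edges z74 [ 0.4913 -0.1062  0.074 ] [ 0.5034 -0.1064  0.074 ]
0.006 [[0.484, -0.1549, 0.006], [0.4777, -0.0352, 0.006], [0.608, -0.0284, 0.006], [0.6141, -0.1486, 0.006]] [ 0.54595  -0.091775  0.006   ] [0.13025245 0.11986567 0.13047732 0.12035468]
0.0483864919443374
0.052139959927957245
0.052583061610941506
0.05070525255996716
0.01 [[0.4843, -0.154, 0.01], [0.4781, -0.0359, 0.01], [0.6067, -0.0292, 0.01], [0.6128, -0.1478, 0.01]] [ 0.545475 -0.091725  0.01    ] [0.12864949 0.11826263 0.12877442 0.11875677]
0.04821163870647085
0.05205247107259421
0.05244973420406085
0.051388107543724804
((466.77435302734375, 265.0257873535156), (74.88397216796875, 16.577802658081055), 83.48019409179688) 794
230 455 471 [ 0.5662 -0.3604  0.02  ]
236 456 469 [ 0.5515 -0.3584  0.02  ]
242 459 468 [ 0.5367 -0.3601  0.02  ]
248 460 469 [ 0.5219 -0.3618  0.02  ]
254 461 470 [ 0.5073 -0.3634  0.02  ]
260 462 471 [ 0.4926 -0.3651  0.02  ]
266 464 472 [ 0.4781 -0.368   0.02  ]
272 465 474 [ 0.4635 -0.3708  0.02  ]
278 466 475 [ 0.449  -0.3725  0.02  ]
284 467 476 [ 0.4346 -0.3741  0.02  ]
290 468 477 [ 0.4203 -0.3757  0.02  ]
296 469 478 [ 0.4059 -0.3774  0.02  ]
302 471 473 [ 0.3917 -0.373   0.02  ]
black [302 466] [311 484]
```

```bash
python3 -m pendant '[[[0,0,-40],[0,0,0],-1],[[10,-40,-50],[0,0,-0.05],0],[[20,-90,-50],[0,0,-0.131],0],[[30,-140,-50],[0,0,-0.131],0.3],[[45,-190,-50],[0,0,-0.131],0.3],[[60,-240,-50],[0,0,-0.131],0.3],[[64,-281,-50],[0,0,-0.131],0.3],[[64,-281,-50],[0,0,-0.131],0.3],[[64,-281,-50],[0,0,-0.131],0.3]]'
python3 - <<'E'
from h import *
c=manip.calibration("wrist");np.savez("w3.npz",c=c["camera_from_world"],K=c["mtx"])
w=manip.read_camera("wrist")[:,:,::-1];cv2.imwrite("pics/w3.png",w)
E
```

```text
time: 9.25
eef_pos: [0.5191, -0.3711, 0.2224]
eef_rot: [0.001, -0.064, 0.998, -0.001]
contact_force: [0.2, 0.4, -0.1]
width: 0.0556
grasp_force: 0.0
```

View pics/w3.png

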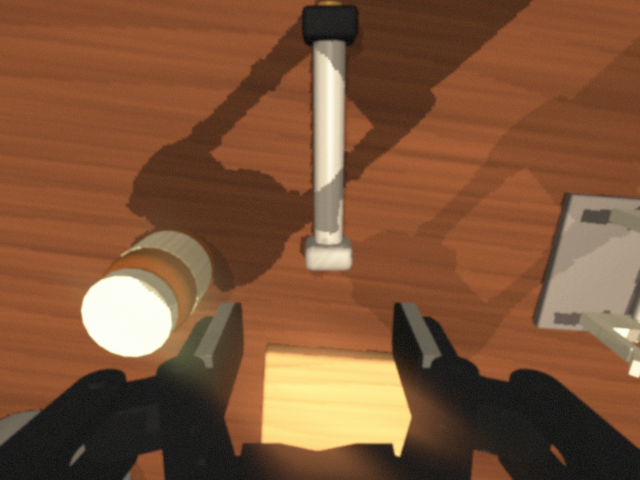

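The wrist view shows the shaft running from (329,41) to (328,238). Now I'll cast those points.

```bash
python3 - <<'E'
from h import *
d=np.load("w3.npz");K,T=d["K"],d["c"];R=T[:3,:3];o=-R.T@T[:3,3]
def W(u,v,z):
    q=np.linalg.solve(K,[u,v,1.]);q[1:]*=-1;q=R.T@q;return (o+q*(z-o[2])/q[2]).round(4)
a,b=W(329,41,.03),W(328,238,.03);a2,b2=W(329,41,.02),W(328,238,.02)
print(a,b,np.linalg.norm(a-b),(a+b)/2,(a2+b2)/2);yaw=np.arctan2(*(b2-a2)[1::-1]);print(yaw)
c=(a+b)/2;ax=(b-a)/np.linalg.norm(b-a)
c[:2]=(a2+b2)[:2]/2
print("mid",c); go([c[0],c[1],.1],np.pi+yaw);go([c[0],c[1],.006],np.pi+yaw)
E
```

```text
[ 0.3944 -0.3792  0.03  ] [ 0.5443 -0.3592  0.03  ] 0.15122833729165974 [ 0.46935 -0.3692   0.03   ] [ 0.4701  -0.36885  0.02   ]
0.1321692043628816
mid [ 0.4701  -0.36885  0.03   ]
go [49.3, 7.8, 122.2] [-0.0017, 0.0023, -0.0015]
go [49.5, 7.9, 216.2] [-0.0017, 0.0023, -0.0015]
```

```bash
python3 -m pendant '[[[25,4,40],[0,0,0],0.3],[[49,8,85],[0,0,0],0.3],[[49,8,130],[0,0,0],0.3],[[49,8,170],[0,0,0],0.3],[[49,8,200],[0,0,0],0.3],[[49,8,216],[0,0,0],0.3],[[49,8,216],[0,0,0],0.3],[[49,8,216],[0,0,0],0.3],[[49,8,216],[0,0,0],0.3]]'
python3 -c "
from h import *
go([.4701,-.36885,.006],np.pi+.132)"
```

```text
time: 10.2
eef_pos: [0.4714, -0.3694, 0.0073]
eef_rot: [0.002, -0.066, 0.998, -0.002]
contact_force: [-0.2, -0.1, 0.2]
width: 0.0555
grasp_force: 0.0
go [1.3, 0.7, 1.3] [-0.0035, 0.0031, -0.0003]
```

```bash
python3 -m pendant '[[[0,0,0],[0,0,0],-0.2],[[0,0,0],[0,0,0],-0.6],[[0,0,0],[0,0,0],-1],[[0,0,0],[0,0,0],-1],[[0,0,0],[0,0,0],-1],[[0,0,0],[0,0,0],-1],[[0,0,0],[0,0,0],-1]]' 70
```

```text
time: 10.9
eef_pos: [0.4705, -0.3691, 0.0058]
eef_rot: [0.001, -0.066, 0.998, -0.001]
contact_force: [-0.5, 0.7, 6.0]
width: 0.0215
grasp_force: 68.9
```

```bash
python3 -m pendant '[[[0,0,-20],[0,0,0],-1],[[0,0,-50],[0,0,0],-1],[[0,0,-90],[0,0,0],-1],[[0,0,-130],[0,0,0],-1],[[0,0,-150],[0,0,0],-1],[[0,0,-150],[0,0,0],-1],[[0,0,-150],[0,0,0],-1]]'
python3 - <<'E'
from h import *
print(tool()[0],manip.get_obs()["width"])
b=manip.read_camera("side")[:,:,::-1];cv2.imwrite("pics/s3.png",b)
u,v=proj("side",[.4705,-.369,.16]);print(u,v)
u,v=int(u),int(v);print("crop off",u-80,v-60)
cv2.imwrite("pics/s3c.png",cv2.resize(b[v-60:v+60,u-80:u+80],(800,600),interpolation=2))
E
```

```text
time: 11.6
eef_pos: [0.4696, -0.3684, 0.153]
eef_rot: [-0.0, -0.066, 0.998, 0.0]
contact_force: [0.2, 0.5, -2.2]
width: 0.022
grasp_force: 68.8
[ 0.46963994 -0.36840539  0.15304259] 0.022008095260397625
321.2212086504675 287.18622808187445
crop off 241 227
```

View pics/s3c.png

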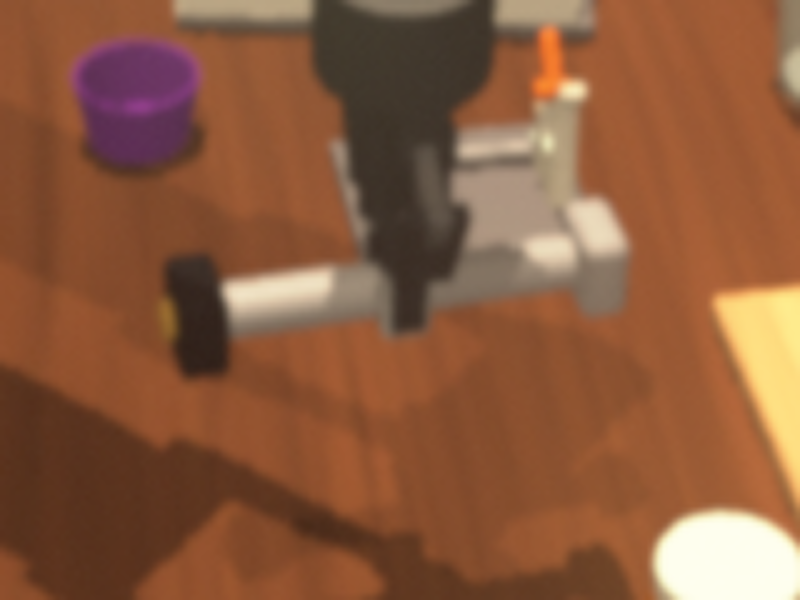

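The side crop shows the wand firmly held, with the fingers at the shaft's middle (402,284) and shaft ends at (225,307) and (578,262). I'll check tilt and height in the grip, then plan the carry.

```bash
python3 - <<'E'
from h import *
e,r=tool();x=-r.as_matrix()[:,0];n=np.array([-x[1],x[0],0])
for p in[(225,307),(402,285),(578,262)]:
    o,d=ray("side",241+p[0]/5-.4,227+p[1]/5-.4);q=o+d*((e-o)@n)/(d@n);print((q-e)@x,(q-e)[2])
yaw=np.pi+.051
go([.5458,-.0912,.15],yaw)
E
```

```text
-0.0773933460398624 0.019601999182011026
0.0007169194032419037 0.01734662951846158
0.08082530803216535 0.015661988296963997
go [-112.1, 264.5, 2.2] [0.0025, -0.0024, 0.0801]
```

```bash
python3 -m pendant '[[[-17,40,0],[0,0,0.02],-1],[[-34,80,0],[0,0,0.04],-1],[[-51,120,0],[0,0,0.06],-1],[[-68,160,0],[0,0,0.08],-1],[[-85,200,0],[0,0,0.08],-1],[[-102,240,0],[0,0,0.08],-1],[[-112,264,0],[0,0,0.08],-1],[[-112,264,0],[0,0,0.08],-1],[[-112,264,0],[0,0,0.08],-1]]'
python3 -c "
from h import *
go([.5458,-.0912,.090],np.pi+.051);go([.5458,-.0912,.037],np.pi+.051)"
```

```text
time: 12.55
eef_pos: [0.5455, -0.0917, 0.1518]
eef_rot: [-0.002, -0.026, 1.0, 0.0]
contact_force: [-0.8, -0.1, -1.6]
width: 0.0217
grasp_force: 69.1
go [-0.5, 0.5, 61.8] [0.0006, -0.004, 0.0016]
go [-0.8, 0.4, 114.8] [0.0006, -0.004, 0.0016]
```

```bash
python3 -m pendant '[[[0,0,20],[0,0,0],-1],[[0,0,40],[0,0,0],-1],[[0,0,55],[0,0,0],-1],[[0,0,65],[0,0,0],-1],[[0,0,75],[0,0,0],-1],[[0,0,80],[0,0,0],-1],[[0,0,80],[0,0,0],-1]]'
python3 -c "
from h import *
go([.5458,-.0912,.037],np.pi+.051)"
```

```text
time: 13.25
eef_pos: [0.5461, -0.0923, 0.0736]
eef_rot: [-0.0, -0.025, 1.0, 0.0]
contact_force: [-0.8, 0.1, -1.8]
width: 0.0218
grasp_force: 69.1
go [0.2, 1.1, 36.6] [0.0002, -0.0009, 0.0]
```

```bash
python3 -m pendant '[[[0,1,4],[0,0,0],-1],[[0,1,8],[0,0,0],-1],[[0,1,12],[0,0,0],-1],[[0,1,15],[0,0,0],-1],[[0,1,15],[0,0,0],-1]]'
```

```text
time: 13.75
eef_pos: [0.548, -0.0931, 0.0625]
eef_rot: [0.003, -0.025, 1.0, -0.002]
contact_force: [-1.5, -5.8, 8.8]
width: 0.022
grasp_force: 70.3
```

```bash
python3 -m pendant '[[[0,0,3],[0,0,0],-1],[[0,0,6],[0,0,0],-1],[[0,0,6],[0,0,0],-1]]'
```

```text
time: 14.05
eef_pos: [0.548, -0.0933, 0.0553]
eef_rot: [0.002, -0.025, 1.0, -0.002]
contact_force: [2.2, -7.2, 2.0]
width: 0.0216
grasp_force: 69.7
```

```bash
python3 -m pendant '[[[0,0,4],[0,0,0],-1],[[0,0,8],[0,0,0],-1],[[0,0,12],[0,0,0],-1],[[0,0,12],[0,0,0],-1]]'
```

```text
time: 14.45
eef_pos: [0.5461, -0.0922, 0.0404]
eef_rot: [-0.0, -0.025, 1.0, -0.001]
contact_force: [1.3, -4.0, -6.1]
width: 0.0219
grasp_force: 68.7
```

```bash
python3 -m pendant '[[[0,0,2],[0,0,0],-1],[[0,0,4],[0,0,0],-1],[[0,0,4],[0,0,0],-1]]'
```

```text
time: 14.75
eef_pos: [0.5466, -0.0907, 0.0378]
eef_rot: [0.0, -0.026, 1.0, 0.0]
contact_force: [-0.3, 0.4, 0.6]
width: 0.0217
grasp_force: 69.4
```

```bash
python3 -m pendant '[[[0,0,1],[0,0,0],-1],[[0,0,2],[0,0,0],-1],[[0,0,2],[0,0,0],-1]]'
```

```text
time: 15.05
eef_pos: [0.547, -0.0908, 0.0377]
eef_rot: [0.001, -0.026, 1.0, 0.0]
contact_force: [-4.2, 1.6, 9.3]
width: 0.0221
grasp_force: 70.3
```

Bottomed out at z = 0.0377, so the wand is home. I'll release it, rise, and check with the cameras.

```bash
python3 -m pendant '[[[0,0,0],[0,0,0],-0.3],[[0,0,0],[0,0,0],0],[[0,0,0],[0,0,0],0.2],[[0,0,0],[0,0,0],0.2],[[0,0,-15],[0,0,0],0.2],[[0,0,-40],[0,0,0],0.2],[[0,0,-80],[0,0,0],0.2],[[0,0,-130],[0,0,0],0.2],[[60,0,-170],[0,0,0],0.2],[[100,0,-180],[0,0,0],0.2]]'
python3 -m pendant '[[[40,50,-20],[0,0,0],0.2],[[40,100,-20],[0,0,0],0.2],[[40,150,-20],[0,0,0],0.2],[[40,200,-20],[0,0,0],0.2],[[40,200,-20],[0,0,0],0.2],[[40,200,-20],[0,0,0],0.2]]'
python3 - <<'E'
from h import *
for n in("side","top"):
    im=manip.read_camera(n);cv2.imwrite(f"pics/e_{n}.png",im[:,:,::-1]);g=cv2.cvtColor(im,cv2.COLOR_RGB2HSV)
    g0=cv2.cvtColor(cv2.imread(f"pics/{n}0.png"),cv2.COLOR_BGR2HSV)
    for t,h in(("start",g0),("now",g)):
        m=((h[...,0]>4)&(h[...,0]<14)&(h[...,1]>200)&(h[...,2]>170)).astype(np.uint8)
        if n=="side":m[:210]=0;m[260:]=0;m[:,:290]=0;m[:,380:]=0
        else:m[:200]=0;m[280:]=0;m[:,:325]=0;m[:,:]=m*(np.arange(640)<385)
        k,l,s,c=cv2.connectedComponentsWithStats(m);print(n,t,[(s[i].tolist(),c[i].round(1).tolist()) for i in range(1,k) if s[i,4]>4])
    # black end block / wand ends near the clip
    m=((g[...,2]<45)).astype(np.uint8);k,l,s,c=cv2.connectedComponentsWithStats(m)
    S=np.array([.5458,-.0912,.052]);ux=np.array([np.cos(.051),np.sin(.051),0])
    for z in(0,.004): print(n,"expect black centre",proj(n,S+[0,0,z]-.091*ux).round(1),"steel",proj(n,S+[0,0,z]+.091*ux).round(1))
    for i in range(1,k):
        if s[i,4]>15 and abs(c[i]-proj(n,S-.091*ux)).max()<25:print("black",s[i],c[i])
E
```

```text
time: 16.05
eef_pos: [0.4584, -0.0958, 0.2147]
eef_rot: [0.002, -0.026, 1.0, -0.001]
contact_force: [0.3, 0.4, 1.0]
width: 0.0513
grasp_force: 0.0
time: 16.65
eef_pos: [0.4075, 0.104, 0.2321]
eef_rot: [0.001, -0.028, 1.0, 0.0]
contact_force: [-0.2, -0.6, 0.6]
width: 0.0512
grasp_force: 0.0
side start [([349, 235, 4, 10, 25], [350.8, 239.1]), ([314, 237, 2, 9, 16], [314.4, 241.0])]
side now [([350, 235, 3, 9, 19], [350.6, 238.9]), ([314, 239, 2, 6, 10], [314.4, 241.9])]
side expect black centre [301.8 255.8] steel [367.6 250.1]
side expect black centre [301.8 254.6] steel [367.7 248.8]
top start []
top now []
top expect black centre [355.5 275.3] steel [350.2 199.8]
top expect black centre [355.6 275.1] steel [350.3 199.4]
```

```bash
python3 - <<'E'
from h import *
for n,(c0,c1,r0,r1) in {"side":(285,385,232,275),"top":(330,380,185,295)}.items():
    h=cv2.cvtColor(cv2.imread(f"pics/e_{n}.png"),cv2.COLOR_BGR2HSV)
    for nm,m in(("black",h[...,2]<75),("steel",(h[...,1]<50)&(h[...,2]>90))):
        m=m[r0:r1,c0:c1].astype(np.uint8);k,l,s,c=cv2.connectedComponentsWithStats(m)
        print(n,nm,[((s[i]+[c0,r0,0,0,0]).tolist(),(c[i]+[c0,r0]).round(1).tolist()) for i in range(1,k) if s[i,4]>15])
    S=np.array([.5458,-.0912,.052]);a=.051;M=np.array([[np.cos(a),-np.sin(a),0],[np.sin(a),np.cos(a),0],[0,0,1]])
    for nm,x in(("black",-1),("steel",1)):
        P=np.array([proj(n,S+M@[x*(.08+.022*i),.02*j,.02*k]) for i in(0,1) for j in(-1,1) for k in(-1,1)]);print("exp",nm,P.min(0).round(1),P.max(0).round(1))
E
python3 -c "
from h import *
print(manip.get_obs()['time'])"
```

```text
side black [([299, 248, 8, 16, 82], [302.7, 256.6])]
side steel [([322, 250, 19, 2, 20], [330.9, 250.4])]
exp black [296.7 245.1] [307.1 266.5]
exp steel [361.5 239.6] [373.9 260.6]
top black [([347, 268, 18, 12, 128], [355.8, 273.5])]
top steel [([330, 195, 49, 75, 2616], [353.6, 237.7])]
exp black [346.4 269. ] [364.9 281.3]
exp steel [341.4 192.8] [359.3 206.7]
16.75
```

```bash
python3 -c "
from bench import manip
print(manip.sign_off())"
```

```text
the job is handed in; nothing more can be done
None
```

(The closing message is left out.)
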